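# Tip the comparison chart face-out onto its reading stand

## Robot

A 6-joint arm with a two-finger parallel gripper is mounted at the origin on the work surface. World frame = base frame: x ahead of the robot, y to its left, z up, the work surface at z = 0. Lengths are in m, angles in degrees, forces in N, time in s.
With the tool pointing down it reaches from about 0.375 to 0.9 m from the base axis. Payload 3.1 kg.
Tool frame: the origin (TCP) lies between the finger pads; the fingertips stand 11 mm ahead of it and the grasp point (between the pads) lies 8 mm behind it; z points along the fingers, y is the line along which they close (so a half turn about z gives the same grasp; the last joint's range is limited). The gripper opens to 87 mm and grips with 3 to 60 N. Pads are 19 mm wide; open, the fingers measure 117 mm over their backs; the gripper's body (75 mm by 190 mm) begins 51 mm behind the grasp point.
Start: joints at [-85.915, 30.224, 82.088, -0, 67.689, -10.227], TCP at [0.155, -0.606, 0.234] pointing down, gripper open.
Joint ranges: [-176.69, 176.69], [-43.24, 126.21], [12.49, 139.97], [-82, 262], [0, 151.66], [-163.58, 163.58]. Speed limits (degrees/s): [159.86, 159.86, 180, 180, 180, 180].

## Interface

Orientations are given as a 3x3 rotation matrix whose columns are the frame's x, y, z axes.
In Python, from rig import bot gives the robot as it stands.
- The arm moves only by the tool apply_moves, never from a script. Its argument "steps" is a list that holds one entry, the list of rows, each a list of 7 numbers: the shift along the tool's x, y, z in cm, then the turn, a rotation vector about the tool's x, y, z in degrees, then the gripper command: -1 is shut, 1 is fully open, values between are in proportion. In form: [[[dx, dy, dz, rx, ry, rz, jaw], ...]]. A call has 1 to 20 rows; each row is the pose to reach, as a shift and turn from the pose commanded when the call began, along the tool's axes at that moment; what a row does not reach only later rows make up. A row lasts 1/8 s, in which the tool goes at most 62.5 mm and 10.7 degrees, less where a joint would pass 70% of its speed; a pose out of reach is approached as far as the arm can. A call with a gripper value outside its range is refused whole. The fingers move at their own pace and stop on an object; the grip force is fixed at half the most. Time passes only in rows, so rows that repeat a pose let the fingers close. It gives the time, the measured TCP pose, the force, the opening and the grip force at its end, in the units of the state.
- bot.read_state(): the state, without advancing time (a new reading comes with each control period).
- bot.capture(name): name is "scene" or "top"; returns the picture (384x512x3 uint8, blue, green, red); there is no depth.
- bot.camera_model(name): a dict with "intrinsics" (3x3 intrinsics, pixels), "R" (3x3) and "t" (3): a world point X has camera coordinates R X + t. Camera axes: x right, y down, z forward; pixel columns grow to the right and rows downward; lengths in m; the calibration is good to about 2 mm. A picture is of the moment at which its call begins. camera_model takes no time and is no camera call.
- bot.hand_in(): hands the job in; it is judged then, once.
The state is a dict: "time_s": time; "joint_positions": joint angles; "qvel": joint speeds; "tau": joint torques, N m; "position": TCP position; "tcp_rot": TCP orientation; "force": force on the tool from outside, world axes, zero at the start; "moment": the same for the moment, N m; "opening": opening from 0.0 (shut) to 1.0 (fully open); "grasp_force": force on a finger pad.
Only numpy, scipy, OpenCV 4.12 (cv2) and the standard library are available. Lean on these libraries where they do the work, as an engineer would, in place of code of your own. Each camera call takes 0.05 s, during which the arm holds its last target. There are 200 camera calls.

## Task

The rigid comparison chart lies face down on the deck of the grey reading stand, one end overhanging the front. Push it, still lying flat, until its far edge butts against the blue ledge, then get under the overhanging end and lift it so that the chart swings up past vertical, tips over, and is left standing with its foot in the black groove, leaning squarely on the white back panel with the printed side facing out. Do not drop the chart off the stand and leave the other things on the bench where they are.

Things in the scene. Friction and masses are not known exactly. Their poses are not given: they have to be found in the camera images.
- stand: grey reading stand, fixed, 200 mm wide; origin on the bench under the middle of the blue ledge's face. +x points level from the open front to the back panel, y sideways, z up. Deck from x = -160 to -25 mm, top 60 mm high, with a solid upright front face at x = -160
- stand_groove (a point): middle of the floor of the black groove that takes the chart's foot; axes as the stand. The groove spans the stand's x = -25 to 0 mm, its floor is 48 mm above the bench (12 mm below the deck), open at both ends
- stand_ledge (a point): middle of the top front edge of the blue ledge behind the groove; axes as the stand. Ledge from the stand's x = 0 to 12 mm, top 75 mm above the bench (15 above the deck); behind it a floor 40 mm high
- stand_panel (a point): middle of the top edge of the upright white back panel's front face (stand's x = 67 mm, 250 mm above the bench); 220 mm wide, 12 mm thick. A chart with its foot in the groove and its other end on the panel leans about 25 degrees off vertical
- chart_center (a point): centre (half-way through) of the loose rigid white chart, 200 x 130 x 8 mm, 0.17 to 0.33 kg; teal and navy printed side down at the start. x axis along the 200 mm towards the foot end, y across, z out of the blank back (up at start). Starts flat on the deck, foot end 15 to 40 mm short of the ledge, turned up to 0.1 rad from the stand
- chart_foot (a point): middle of the chart's end edge that faces the ledge and becomes the foot (100 mm from the centre along the chart's +x), half-way through the thickness; axes as the chart
- chart_lift (a point): middle of the overhanging end edge (orange stripe on top), 100 mm from the centre along the chart's -x, half-way through the thickness; to be pushed, then lifted; axes as the chart. With the foot end against the ledge this end overhangs the deck's front by 40 mm
- reagent: loose bystander: brown jar with blue cap, 66 mm across, 140 mm tall, origin at its underside
- diluent: loose bystander: white bottle, 60 mm across, 160 mm tall, origin at its underside
- dishes: loose bystander: stack of three clear round culture dishes, 90 mm across, 46 mm tall, origin at its underside
- tipbox: loose bystander: blue box 120 x 85 x 60 mm, origin at its underside
- marker: loose bystander: black marker pen with red cap, 130 x 14 x 14 mm lying, origin at its underside
- chart: the same chart as a  origin at the centre of its printed face, axes as chart_center
Not all that is in view belongs to the job. Of the things shaped like the chart, the white one is meant.

How it is judged (in metres and radians):
On the way, in this order (a step that is already met when the one before it is completed fails the run):
1. the chart, still lying flat, is pushed home: its far edge (its middle) within 8 mm of the ledge (angle between chart_center's own z axis and vertical below 0.12 rad and x of chart_foot in the frame of stand above -0.008 m and z of chart_foot in the frame of stand below 0.075 m), for 0.2 s.
2. the chart is lifted more than 60 degrees by its overhanging end while its foot stays at the groove (angle between chart_center's own z axis and vertical above 1.05 rad and x of chart_foot in the frame of stand between -0.032 and 0.01 m and z of chart_foot in the frame of stand below 0.075 m), for 0.05 s.
At the end, for the whole second after the job is handed in: The chart stands at rest with its foot in the black groove and its other end against the back panel, past vertical by 15 to 36 degrees with the printed side facing out, square to the panel within 10 degrees, its middle within 50 mm of the stand's middle sideways (angle between chart_center's own z axis and vertical between 1.83 and 2.2 rad and x of chart_foot in the frame of stand between -0.03 and 0.005 m and z of chart_foot in the frame of stand below 0.06 m and x of chart_lift in the frame of stand between 0.035 and 0.08 m and y of chart_center in the frame of stand between -0.05 and 0.05 m and angle between the y axis of chart_center and the y axis of stand, either way round below 0.17 rad and linear speed of chart below 0.02 m/s); the robot touches nothing.
It fails at once if the chart falls off the stand (height (world z) of chart_center below 0.045 m).
It fails at once if a bystander is shifted by more than 30 mm (distance of any of reagent, diluent, dishes, tipbox, marker from where it was at the start of the episode above 0.03 m).
It also fails if it takes over 51 s, if anything falls off the work surface, if the arm or the gripper's body presses on something with over 40 N, if the wrist force passes 120 N, or if a joint passes its speed limit or range.

## Working session

There is one attempt and no reset: what is moved stays moved. The work goes in short steps, Python scripts to look and compute and a tool call to move; the robot and the scene stay as the last step left them, time stands still between calls to the robot, and variables do not carry over. Pictures are saved under pics/ and viewed, at most 10 in all, crops included, and the job is handed in when it is done.

Besides the shell and the picture viewer there is one more tool, called after "Call:" as name([rows], argument=value, ...), one row to a line, values as JSON. apply_moves: Moves the arm, as the interface text tells. Its arguments: {"type":"object","properties":{"steps":{"type":"array","items":{"type":"array","items":{"type":"array","items":{"type":"number"}}}}},"required":["steps"]}

```bash
mkdir -p pics; ls; python3 - <<'E'
from rig import bot
import cv2,numpy as np
for n in("scene","top"):
    cv2.imwrite(f"pics/{n}0.png",bot.capture(n))
    m=bot.camera_model(n);print(n,np.round(m["intrinsics"],1).tolist(),np.round(m["R"],3).tolist(),np.round(m["t"],3), -np.array(m["R"]).T@m["t"])
s=bot.read_state();print(s["time_s"],s["tcp_rot"],s["position"],s["opening"])
E
```

```text
pics
scene [[386.2, 0.0, 258.5], [0.0, 386.2, 196.0], [0.0, 0.0, 1.0]] [[0.835, 0.55, -0.002], [0.377, -0.577, -0.725], [-0.4, 0.604, -0.689]] [-0.358 -0.111  1.493] [ 0.93782242 -0.76996752  0.94728526]
top [[403.2, 0.0, 249.1], [0.0, 403.2, 184.4], [0.0, 0.0, 1.0]] [[0.016, -1.0, -0.005], [-0.982, -0.015, -0.188], [0.188, 0.008, -0.982]] [-0.078  0.502  1.315] [ 0.24750872 -0.08109856  1.38511855]
0.1 [[ 9.68958214e-01  2.47224508e-01 -1.46639351e-04]
 [ 2.47224317e-01 -9.68956305e-01  1.95352044e-03]
 [ 3.40871007e-04 -1.92913249e-03 -9.99998081e-01]] [ 0.15448706 -0.60494948  0.23267168] 1.0002997142603864
```

View pics/scene0.png

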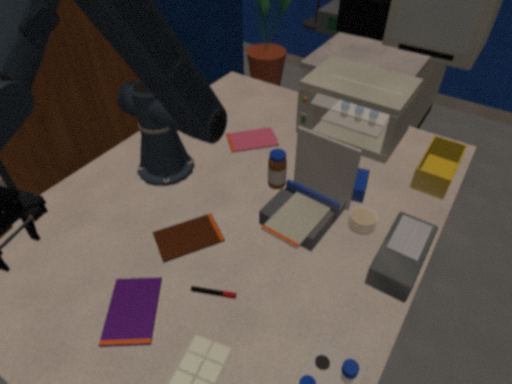

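View pics/top0.png

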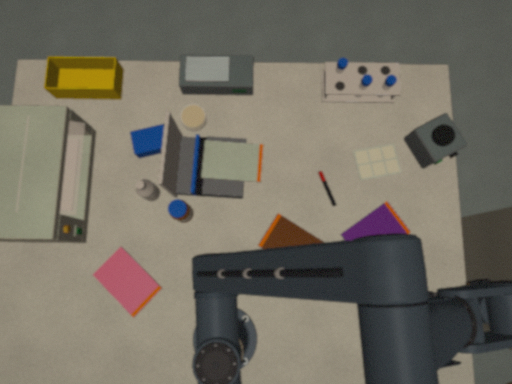

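The scene picture shows the stand around (310,195), with its panel at the back and the chart's orange stripe at (282,233). In the top picture the stand is at (165–245,120–195), the chart at (200–263,140–180) with its stripe at x≈261, and the jar at (179,209). I'll enlarge both to measure.

```bash
python3 - <<'E'
import cv2,numpy as np
a=cv2.imread("pics/top0.png")[100:225,120:280]; b=cv2.imread("pics/scene0.png")[120:260,240:390]
a=cv2.resize(a,None,fx=5,fy=5,interpolation=cv2.INTER_CUBIC);b=cv2.resize(b,None,fx=4,fy=4,interpolation=cv2.INTER_CUBIC)
a=cv2.convertScaleAbs(a,alpha=1.4);
for i in range(0,160,10): cv2.putText(a,str(120+i),(i*5,8),0,.3,(0,0,255)); cv2.line(a,(i*5,10),(i*5,16),(0,0,255))
for i in range(0,125,10): cv2.putText(a,str(100+i),(0,i*5+3),0,.3,(0,0,255))
cv2.imwrite("pics/topc.png",a);cv2.imwrite("pics/scenec.png",b)
E
```

```text
(no output)
```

View pics/topc.png

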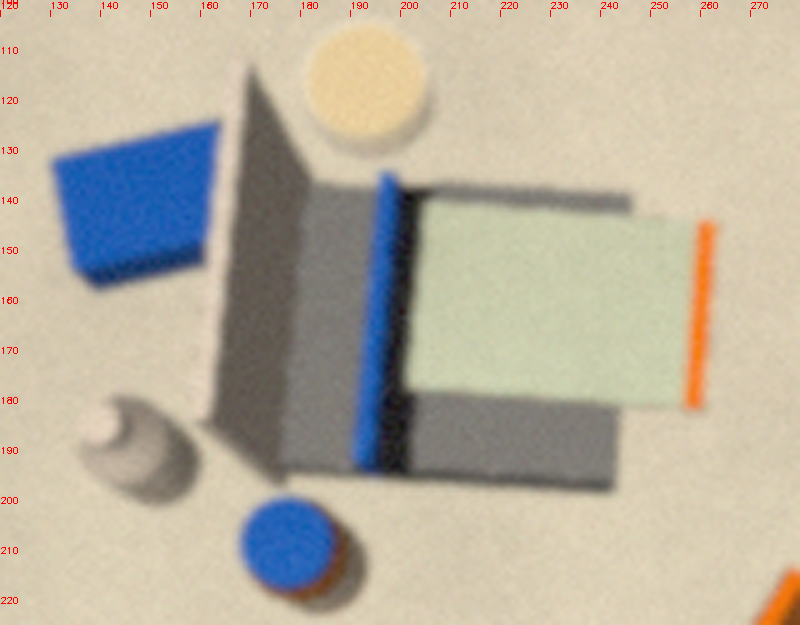

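View pics/scenec.png

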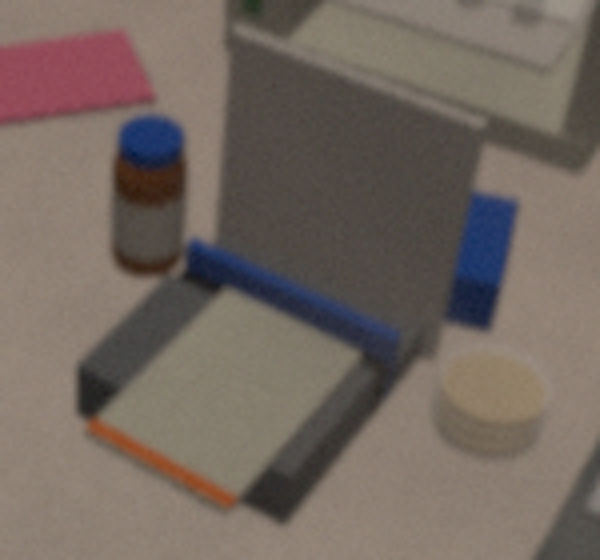

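The crops give clear corners. In the top crop the chart's are (425,197), (405,390), (716,222) and (704,408). The ledge's back edge runs (383,172)–(355,465) and the panel's top front edge (250,66)–(213,421). Next I'll fit the poses.

```bash
cat > h.py <<'E'
import numpy as np
from scipy.optimize import least_squares
from scipy.spatial.transform import Rotation as Ro
from rig import bot
M={n:{k:np.array(v) for k,v in bot.camera_model(n).items()} for n in("top","scene")}
def proj(n,X):
    c=M[n]["R"]@X+M[n]["t"]; p=M[n]["intrinsics"]@c; return p[:2]/p[2]
def px(n,c): c=np.array(c,float); return (c+.5)/5-.5+[120,100] if n=="top" else (c+.5)/4-.5+[240,120]
def fit(obs,z0):
    def f(p):
        c,s=np.cos(p[2]),np.sin(p[2]); r=[]
        for n,(x,y,z),uv in obs: r+=list(proj(n,np.array([p[0]+c*x-s*y,p[1]+s*x+c*y,z]))-px(n,uv))
        return np.array(r)
    o=least_squares(f,z0,loss="soft_l1"); return o.x,f(o.x).reshape(-1,2)
E
python3 - <<'E'
from h import *
st=[("top",(.012,-.1,.075),(383,172)),("top",(.012,.1,.075),(355,468)),("top",(-.16,-.1,.06),(632,195)),("top",(-.16,.1,.06),(617,482)),
("top",(.067,-.11,.25),(250,66)),("top",(.067,.11,.25),(213,421)),("scene",(.067,.11,.25),(237,40)),("scene",(.067,-.11,.25),(483,128)),("scene",(-.16,.1,.06),(80,370))]
ch=[("top",(.1,-.065,.068),(425,197)),("top",(.1,.065,.068),(405,390)),("top",(-.1,-.065,.068),(716,222)),("top",(-.1,.065,.068),(702,408)),
("scene",(.1,.065,.068),(230,290)),("scene",(.1,-.065,.068),(362,352)),("scene",(-.1,.065,.068),(90,418)),("scene",(-.1,-.065,.068),(236,498))]
for o in(st,ch):
    p,r=fit(o,[.55,.1,1.57]);print(p,np.degrees(p[2]));print(np.round(r,1).tolist())
    if o is st:S=p
d=p[:2]-S[:2];c,s=np.cos(S[2]),np.sin(S[2]);print("chart in stand",c*d[0]+s*d[1],-s*d[0]+c*d[1],p[2]-S[2])
E
```

```text
[0.5686321  0.105916   1.52780221] 87.53661846382658
[[-0.4, -0.0], [0.1, -1.2], [0.4, -0.5], [-0.2, -0.3], [0.1, -1.3], [0.1, 0.2], [-1.6, -2.2], [-0.0, -0.1], [-0.9, -1.1]]
[ 0.58074668 -0.01018032  1.51139744] 86.59669467263048
[[-0.6, 0.7], [-0.3, -0.6], [-0.1, -0.2], [0.0, 0.1], [-0.0, -1.4], [1.2, -0.5], [-0.5, 2.3], [-0.9, 2.3]]
chart in stand -0.11546833327216463 -0.017093306028799736 -0.01640476487419984
```

```bash
cat >> h.py <<'E'
S=np.array([0.5686,0.1059,1.5278])
ex=np.array([np.cos(S[2]),np.sin(S[2]),0]); ey=np.array([-ex[1],ex[0],0]); ez=np.array([0,0,1.]); o=np.array([S[0],S[1],0])
def pose(x,y,z,a):
    "fingertip centre in the stand frame (mm), pitch down a deg"
    a=np.radians(a); tz=np.cos(a)*ex-np.sin(a)*ez; ty=-ey; R=np.c_[np.cross(ty,tz),ty,tz]
    return o+(x*ex+y*ey+z*ez)/1000-.011*tz,R
def rows(ws,jaw):
    s=bot.read_state(); p0=np.array(s["position"]);R0=np.array(s["tcp_rot"])
    for w in ws:
        p,R=pose(*w); d=R0.T@(p-p0)*100; r=Ro.from_matrix(R0.T@R).as_rotvec(degrees=True)
        print(str([round(float(v),2) for v in d]+[round(float(v),1) for v in r]+[jaw]).replace(" ",""))
def where():
    s=bot.read_state();R=np.array(s["tcp_rot"]);t=np.array(s["position"])+.011*R[:,2]-o
    print("t",s["time_s"],"tip(stand mm)",np.round([t@ex*1e3,t@ey*1e3,t[2]*1e3],1),"pitch",np.degrees(np.arctan2(-R[2,2],R[:,2]@ex)).round(1),"F",np.round([np.array(s["force"])@v for v in(ex,ey,ez)],1),"J",np.round(s["joint_positions"],0),"open",round(s["opening"],2))
E
python3 - <<'E'
from h import *
where(); rows([(-290,-15,200,25),(-290,-15,90,25)],0.4)
E
```

```text
t 0.1 tip(stand mm) [-728.   383.2  221.7] pitch 89.9 F [ 0.4 -1.   0.3] J [-86.  30.  82.  -0.  68. -10.] open 1.0
[50.48,-29.48,2.88,41.2,55.5,-64.8,0.4]
[50.47,-29.46,13.88,41.2,55.5,-64.8,0.4]
```

Call:
apply_moves([
  [[50.5, -29.5, 2.9, 41.2, 55.5, -64.8, 0.4], [50.5, -29.5, 2.9, 41.2, 55.5, -64.8, 0.4], [50.5, -29.5, 2.9, 41.2, 55.5, -64.8, 0.4], [50.5, -29.5, 2.9, 41.2, 55.5, -64.8, 0.4], [50.5, -29.5, 2.9, 41.2, 55.5, -64.8, 0.4], [50.5, -29.5, 2.9, 41.2, 55.5, -64.8, 0.4], [50.5, -29.5, 2.9, 41.2, 55.5, -64.8, 0.4], [50.5, -29.5, 2.9, 41.2, 55.5, -64.8, 0.4], [50.5, -29.5, 2.9, 41.2, 55.5, -64.8, 0.4], [50.5, -29.5, 2.9, 41.2, 55.5, -64.8, 0.4], [50.5, -29.5, 2.9, 41.2, 55.5, -64.8, 0.4], [50.5, -29.5, 2.9, 41.2, 55.5, -64.8, 0.4]],
])

```text
time_s: 1.6
position: [0.5701, -0.1963, 0.2052]
tcp_rot: [[0.019, 0.999, 0.041], [0.425, -0.045, 0.904], [0.905, 0.0, -0.425]]
force: [0.3, -0.7, -0.6]
opening: 0.699
grasp_force: 0.0
```

```bash
python3 - <<'E'
from h import *
import cv2
where(); rows([(-290,-15,200,25),(-260,-17,90,25),(-230,-17,66,25)],0.4)
cv2.imwrite("pics/s1.png",bot.capture("scene"))
E
```

```text
t 1.6 tip(stand mm) [-291.9  -14.5  200.5] pitch 25.2 F [-0.7 -0.3 -0.6] J [-48.  51.  73.  41. 107. -53.] open 0.7
[0.03,0.05,0.19,0.1,0.2,-0.0,0.4]
[-8.65,0.24,7.59,0.1,0.2,-0.0,0.4]
[-9.55,0.23,11.32,0.1,0.2,-0.0,0.4]
```

View pics/s1.png

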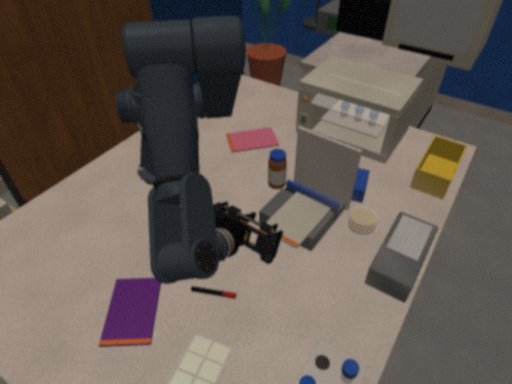

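The arm reached the staging pose, with the gripper at about (250,240) in front of the chart and clear of the marker at (213,292). Next I lower it and push in steps.

Call:
apply_moves([
  [[-5, 0.1, 4, 0, 0, 0, 0.4], [-8.6, 0.2, 7.6, 0, 0.2, 0, 0.4], [-9.5, 0.2, 11.3, 0, 0.2, 0, 0.4], [-9.5, 0.2, 11.3, 0, 0.2, 0, 0.4], [-9.5, 0.2, 11.3, 0, 0.2, 0, 0.4]],
])

```text
time_s: 2.28
position: [0.5761, -0.1352, 0.0718]
tcp_rot: [[0.017, 0.999, 0.042], [0.422, -0.045, 0.906], [0.906, 0.003, -0.422]]
force: [0.3, -0.1, -0.1]
opening: 0.698
grasp_force: 0.0
```

```bash
python3 - <<'E'
from h import *
where(); rows([(-230,-17,66,25),(-216,-17,66,25),(-208,-17,66,25),(-203,-17,66,25),(-201,-17,66,25)],0.4)
E
```

```text
t 2.275 tip(stand mm) [-230.6  -17.8   67.2] pitch 25.0 F [-0.1 -0.3 -0.1] J [-45.  60.  78.  42.  95. -61.] open 0.7
[-0.08,-0.08,0.1,0.2,-0.0,0.1,0.4]
[0.51,-0.08,1.37,0.2,-0.0,0.1,0.4]
[0.85,-0.09,2.1,0.2,-0.0,0.1,0.4]
[1.06,-0.09,2.55,0.2,-0.0,0.1,0.4]
[1.15,-0.09,2.73,0.2,-0.0,0.1,0.4]
```

Call:
apply_moves([
  [[0.2, -0.1, 0.7, 0.2, 0, 0, 0.4], [0.5, -0.1, 1.4, 0.2, 0, 0, 0.4], [0.6, -0.1, 1.7, 0.2, 0, 0, 0.4], [0.75, -0.1, 1.9, 0.2, 0, 0, 0.4], [0.85, -0.1, 2.1, 0.2, 0, 0, 0.4], [0.95, -0.1, 2.3, 0.2, 0, 0, 0.4], [1.05, -0.1, 2.5, 0.2, 0, 0, 0.4], [1.1, -0.1, 2.6, 0.2, 0, 0, 0.4], [1.15, -0.1, 2.7, 0.2, 0, 0, 0.4], [1.15, -0.1, 2.7, 0.2, 0, 0, 0.4]],
])

```text
time_s: 3.52
position: [0.5761, -0.1058, 0.07]
tcp_rot: [[0.017, 0.999, 0.037], [0.423, -0.041, 0.905], [0.906, 0.001, -0.423]]
force: [-2.3, -12.0, 5.6]
opening: 0.702
grasp_force: 6.7
```

```bash
python3 - <<'E'
from h import *
where(); rows([(-200,-17,66,25),(-199,-17,66,25),(-197,-17,66,25)],0.4)
E
```

```text
t 3.525 tip(stand mm) [-201.3  -16.6   65.3] pitch 25.0 F [-12.1   1.7   5.6] J [-43.  60.  81.  44.  93. -61.] open 0.7
[0.11,0.04,0.09,-0.1,0.0,0.1,0.4]
[0.16,0.04,0.18,-0.1,0.0,0.1,0.4]
[0.24,0.04,0.36,-0.1,0.0,0.1,0.4]
```

```bash
python3 - <<'E'
from h import *
rows([(-212,-17,66,25),(-232,-17,66,25),(-232,-17,31,25),(-205,-17,31,25),(-178,-17,31,25)],0.4)
E
```

```text
[-0.39,0.04,-1.0,-0.1,0.0,0.1,0.4]
[-1.24,0.03,-2.81,-0.1,0.0,0.1,0.4]
[-4.41,0.03,-1.33,-0.1,0.0,0.1,0.4]
[-3.27,0.04,1.11,-0.1,0.0,0.1,0.4]
[-2.13,0.04,3.56,-0.1,0.0,0.1,0.4]
```

Call:
apply_moves([
  [[-0.4, 0, -1, 0, 0, 0, 0.4], [-1.2, 0, -2.8, 0, 0, 0, 0.4], [-1.2, 0, -2.8, 0, 0, 0, 0.4], [-2.8, 0, -2.1, 0, 0, 0, 0.4], [-4.4, 0, -1.3, 0, 0, 0, 0.4], [-4.4, 0, -1.3, 0, 0, 0, 0.4], [-3.3, 0, 1.1, 0, 0, 0, 0.4], [-2.1, 0, 3.5, 0, 0, 0, 0.4], [-2.1, 0, 3.5, 0, 0, 0, 0.4]],
])

```text
time_s: 4.65
position: [0.5761, -0.0783, 0.0362]
tcp_rot: [[0.018, 0.999, 0.032], [0.418, -0.037, 0.907], [0.908, -0.003, -0.419]]
force: [-0.4, -0.2, -0.2]
opening: 0.701
grasp_force: 0.0
```

```bash
python3 - <<'E'
from h import *
import cv2
where()
a=bot.capture("scene")[120:270,200:400];b=bot.capture("top")[100:250,120:320]
c=np.hstack([cv2.resize(v,None,fx=2,fy=2,interpolation=cv2.INTER_CUBIC) for v in (a,b)])
cv2.imwrite("pics/s2.png",cv2.convertScaleAbs(c,alpha=1.4))
E
```

```text
t 4.65 tip(stand mm) [-173.7  -15.3   31.6] pitch 24.8 F [-0.2  0.4 -0.2] J [-41.  63.  82.  45.  89. -63.] open 0.7
```

View pics/s2.png

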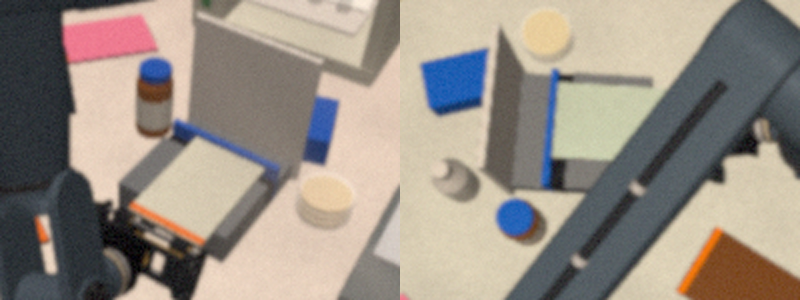

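The chart is home against the blue ledge and square to it, and the fingers are under the orange end at about (170,230) in the left crop. Next I work out the lift arc.

```bash
cat >> h.py <<'E'
def lift(th,extra=0,s0=178,lag=8,amax=85):
    t=np.radians(th); B=np.array([-8*np.sin(t)-(27*np.tan(t-np.pi/2)*.75 if th>90 else 0), max(48,60-25*np.tan(t)) if th<80 else 48])
    u=np.array([-np.cos(t),np.sin(t)]); n=np.array([np.sin(t),np.cos(t)]); a=min(max(25,th-lag),amax); A=np.radians(a)
    if a>th: # chart's end edge lies on the finger
        C=B+200*u+(200-s0)*np.array([np.cos(A),-np.sin(A)])
    else: C=B+s0*u
    tip=C+extra*n-9.5*np.array([np.sin(A),np.cos(A)])
    return (tip[0],-15,tip[1],a)
E
python3 - <<'E'
from h import *
w=[lift(t,1,176) for t in range(0,71,5)]
for v in w: print(np.round(v,1))
rows(w,0.4)
E
```

```text
[-182.3  -15.    42.2   25. ]
[-182.1  -15.    57.5   25. ]
[-180.4  -15.    72.6   25. ]
[-177.3  -15.    87.3   25. ]
[-172.6  -15.   101.5   25. ]
[-166.5  -15.   115.    25. ]
[-159.9  -15.   128.3   25. ]
[-152.5  -15.   141.3   27. ]
[-144.4  -15.   153.8   32. ]
[-135.1  -15.   165.6   37. ]
[-124.8  -15.   176.4   42. ]
[-113.6  -15.   186.3   47. ]
[-101.5  -15.   195.1   52. ]
[-88.7 -15.  202.8  57. ]
[-75.2 -15.  209.3  62. ]
[0.74,-0.15,-1.02,-0.2,-0.1,0.1,0.4]
[2.13,-0.15,-1.64,-0.2,-0.1,0.1,0.4]
[3.57,-0.15,-2.13,-0.2,-0.1,0.1,0.4]
[5.04,-0.15,-2.46,-0.2,-0.1,0.1,0.4]
[6.52,-0.15,-2.63,-0.2,-0.1,0.1,0.4]
[8.01,-0.15,-2.65,-0.2,-0.1,0.1,0.4]
[9.48,-0.15,-2.61,-0.2,-0.1,0.1,0.4]
[11.02,-0.14,-2.48,-0.2,-2.1,0.1,0.4]
[12.59,-0.14,-2.27,-0.2,-7.1,0.1,0.4]
[14.14,-0.14,-1.91,-0.2,-12.1,0.1,0.4]
[15.65,-0.14,-1.41,-0.2,-17.1,0.1,0.4]
[17.11,-0.13,-0.77,-0.2,-22.1,0.1,0.4]
[18.5,-0.13,-0.01,-0.2,-27.1,0.1,0.4]
[19.82,-0.12,0.88,-0.2,-32.1,0.1,0.4]
[21.06,-0.12,1.89,-0.2,-37.1,0.1,0.4]
```

Call:
apply_moves([
  [[0, 0, -0.5, 0, 0, 0, 0.4], [0.7, 0, -1, 0, 0, 0, 0.4], [1.4, 0, -1.3, 0, 0, 0, 0.4], [2.1, 0, -1.6, 0, 0, 0, 0.4], [2.9, 0, -1.9, 0, 0, 0, 0.4], [3.6, 0, -2.1, 0, 0, 0, 0.4], [4.3, 0, -2.3, 0, 0, 0, 0.4], [5, 0, -2.5, 0, 0, 0, 0.4], [5.8, 0, -2.6, 0, 0, 0, 0.4], [6.5, 0, -2.6, 0, 0, 0, 0.4], [7.3, 0, -2.6, 0, 0, 0, 0.4], [8, 0, -2.6, 0, 0, 0, 0.4], [8.8, 0, -2.6, 0, 0, 0, 0.4], [9.5, 0, -2.6, 0, 0, 0, 0.4], [11, 0, -2.5, 0, -2.1, 0, 0.4], [12.6, 0, -2.3, 0, -7.1, 0, 0.4], [12.6, 0, -2.3, 0, -7.1, 0, 0.4]],
])

```text
time_s: 6.88
position: [0.5785, -0.0476, 0.162]
tcp_rot: [[0.018, 0.999, 0.033], [0.53, -0.038, 0.847], [0.848, 0.002, -0.53]]
force: [0.5, -1.2, -0.1]
opening: 0.702
grasp_force: 0.6
```

```bash
python3 - <<'E'
from h import *
import cv2
where()
a=bot.capture("scene")[90:270,200:400]
cv2.imwrite("pics/s3.png",cv2.convertScaleAbs(cv2.resize(a,None,fx=3,fy=3,interpolation=cv2.INTER_CUBIC),alpha=1.4))
rows([lift(t,1,176) for t in range(40,101,5)],.4)
E
```

```text
t 6.875 tip(stand mm) [-143.6  -16.5  156.2] pitch 32.0 F [-1.2 -0.6 -0.1] J [-38.  47.  87.  44.  89. -54.] open 0.7
[-0.1,-0.15,0.05,-0.2,-0.0,0.2,0.4]
[1.48,-0.14,0.22,-0.2,-5.0,0.2,0.4]
[3.04,-0.14,0.53,-0.2,-10.0,0.2,0.4]
[4.57,-0.13,0.98,-0.1,-15.0,0.2,0.4]
[6.05,-0.13,1.57,-0.1,-20.0,0.2,0.4]
[7.47,-0.12,2.29,-0.1,-25.0,0.2,0.4]
[8.82,-0.12,3.13,-0.1,-30.0,0.2,0.4]
[10.1,-0.11,4.1,-0.1,-35.0,0.2,0.4]
[11.29,-0.1,5.18,-0.1,-40.0,0.2,0.4]
[12.38,-0.1,6.37,-0.1,-45.0,0.2,0.4]
[13.36,-0.09,7.65,-0.1,-50.0,0.2,0.4]
[14.1,-0.09,8.86,-0.1,-53.0,0.2,0.4]
[14.63,-0.08,10.11,-0.1,-53.0,0.2,0.4]
```

View pics/s3.png

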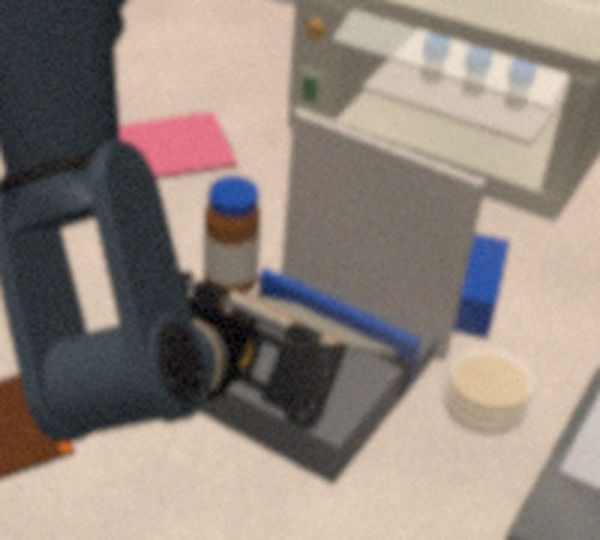

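The chart is about 40° up, with its foot on the ledge line (265,280)–(415,350). I continue the arc.

Call:
apply_moves([
  [[0.7, 0, 0.1, 0, -2.5, 0, 0.4], [1.5, 0, 0.2, 0, -5, 0, 0.4], [2.3, 0, 0.4, 0, -7.5, 0, 0.4], [3, 0, 0.5, 0, -10, 0, 0.4], [3.8, 0, 0.8, 0, -12.5, 0, 0.4], [4.6, 0, 1, 0, -15, 0, 0.4], [5.3, 0, 1.3, 0, -17.5, 0, 0.4], [6, 0, 1.6, 0, -20, 0, 0.4], [6.8, 0, 1.9, 0, -22.5, 0, 0.4], [7.5, 0, 2.3, 0, -25, 0, 0.4], [8.1, 0, 2.7, 0, -27.5, 0, 0.4], [8.8, 0, 3.1, 0, -30, 0, 0.4], [9.5, 0, 3.6, 0, -32.5, 0, 0.4], [10.1, 0, 4.1, 0, -35, 0, 0.4], [10.7, 0, 4.6, 0, -37.5, 0, 0.4], [11.3, 0, 5.2, 0, -40, 0, 0.4], [11.3, 0, 5.2, 0, -40, 0, 0.4], [11.3, 0, 5.2, 0, -40, 0, 0.4]],
])

```text
time_s: 9.18
position: [0.5822, 0.0553, 0.2282]
tcp_rot: [[0.038, 0.999, 0.011], [0.95, -0.04, 0.309], [0.31, -0.001, -0.951]]
force: [-0.1, -0.2, -0.6]
opening: 0.702
grasp_force: 0.1
```

```bash
python3 - <<'E'
from h import *
import cv2
where()
a=bot.capture("scene")[60:240,200:400]
cv2.imwrite("pics/s4.png",cv2.convertScaleAbs(cv2.resize(a,None,fx=3,fy=3,interpolation=cv2.INTER_CUBIC),alpha=1.4))
rows([lift(t,1,176) for t in range(80,116,5)],.4)
E
```

```text
t 9.175 tip(stand mm) [-46.5 -15.7 217.7] pitch 72.0 F [-0.2  0.1 -0.6] J [-15.  28.  90.  19.  67. -21.] open 0.7
[0.06,-0.08,-0.08,-0.1,-0.0,0.1,0.4]
[1.66,-0.08,0.13,-0.1,-5.0,0.1,0.4]
[3.24,-0.07,0.47,-0.1,-10.0,0.1,0.4]
[4.58,-0.07,0.93,-0.1,-13.0,0.1,0.4]
[5.8,-0.07,1.55,-0.1,-13.0,0.1,0.4]
[6.95,-0.06,2.28,-0.1,-13.0,0.1,0.4]
[8.03,-0.06,3.13,-0.1,-13.0,0.1,0.4]
[9.02,-0.05,4.08,-0.1,-13.0,0.1,0.4]
```

View pics/s4.png

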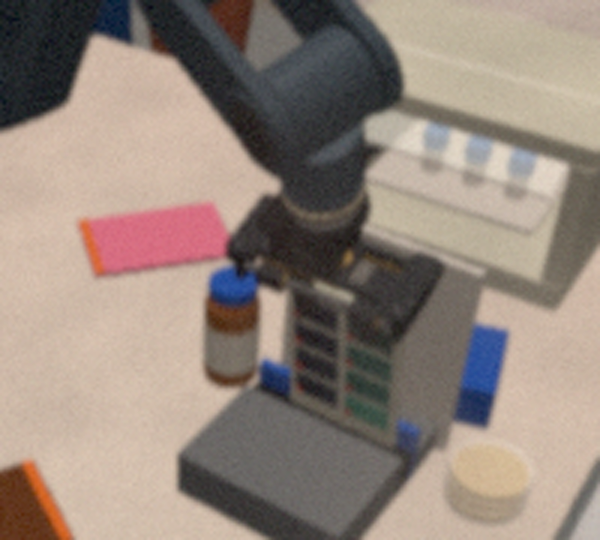

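The chart stands nearly vertical with its printed side out, at (290–400,290–440), and its foot in the groove between the visible ends of the blue ledge. Next I push it slowly past vertical.

Call:
apply_moves([
  [[0.8, 0, 0, 0, -2.5, 0, 0.4], [1.6, 0, 0.1, 0, -5, 0, 0.4], [2, 0, 0.2, 0, -6.5, 0, 0.4], [2.4, 0, 0.3, 0, -8, 0, 0.4], [2.8, 0, 0.4, 0, -9, 0, 0.4], [3.2, 0, 0.4, 0, -10, 0, 0.4], [3.5, 0, 0.5, 0, -11, 0, 0.4], [3.8, 0, 0.6, 0, -12, 0, 0.4], [4.1, 0, 0.7, 0, -13, 0, 0.4], [4.4, 0, 0.8, 0, -13, 0, 0.4], [4.7, 0, 0.9, 0, -13, 0, 0.4], [5, 0, 1, 0, -13, 0, 0.4], [5.3, 0, 1.2, 0, -13, 0, 0.4], [5.6, 0, 1.4, 0, -13, 0, 0.4], [5.8, 0, 1.5, 0, -13, 0, 0.4], [5.8, 0, 1.5, 0, -13, 0, 0.4]],
])

```text
time_s: 11.22
position: [0.5848, 0.1152, 0.2319]
tcp_rot: [[0.04, 0.999, 0.002], [0.995, -0.04, 0.088], [0.088, -0.001, -0.996]]
force: [0.4, 0.5, -0.4]
opening: 0.701
grasp_force: 0.0
```

```bash
python3 - <<'E'
from h import *
import cv2
where()
a=bot.capture("scene")[60:240,200:400]
cv2.imwrite("pics/s5.png",cv2.convertScaleAbs(cv2.resize(a,None,fx=3,fy=3,interpolation=cv2.INTER_CUBIC),alpha=1.4))
E
```

```text
t 11.225 tip(stand mm) [ 11.  -15.8 220.9] pitch 85.0 F [ 0.5 -0.4 -0.4] J [-2. 28. 87.  6. 65. -2.] open 0.7
```

View pics/s5.png

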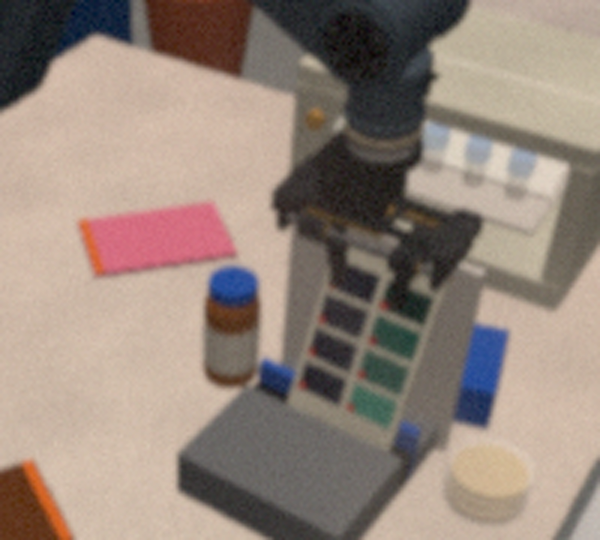

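The chart has tipped onto the panel, printed side out, with its foot still in the groove. I withdraw and then verify.

Call:
apply_moves([
  [[-2, 0, 0, 0, 0, 0, 0.4], [-5, 0, -1, 0, 0, 0, 0.4], [-8, 0, -4, 0, 0, 0, 0.4], [-10, 0, -8, 0, 0, 0, 0.4], [-14, 0, -12, 0, 0, 0, 0.4], [-18, 0, -13, 0, 0, 0, 0.4], [-22, 0, -13, 0, 0, 0, 0.4], [-24, 0, -13, 0, 0, 0, 0.4], [-24, 0, -13, 0, 0, 0, 0.4]],
])

```text
time_s: 12.4
position: [0.5744, -0.1367, 0.3398]
tcp_rot: [[0.043, 0.999, 0.002], [0.995, -0.043, 0.089], [0.089, -0.002, -0.996]]
force: [0.5, 0.0, -0.9]
opening: 0.7
grasp_force: 0.0
```

```bash
python3 - <<'E'
from h import *
import cv2
where()
a=bot.capture("scene")[90:240,230:380];b=bot.capture("top")[100:250,120:270]
c=np.hstack([cv2.resize(v,None,fx=8/3,fy=8/3,interpolation=cv2.INTER_CUBIC) for v in (a,b)])
cv2.imwrite("pics/s6.png",cv2.convertScaleAbs(c,alpha=1.4))
E
```

```text
t 12.4 tip(stand mm) [-241.1  -16.2  328.8] pitch 84.9 F [ 0.  -0.5 -0.9] J [-27.  22.  79.   5.  81. -25.] open 0.7
```

View pics/s6.png

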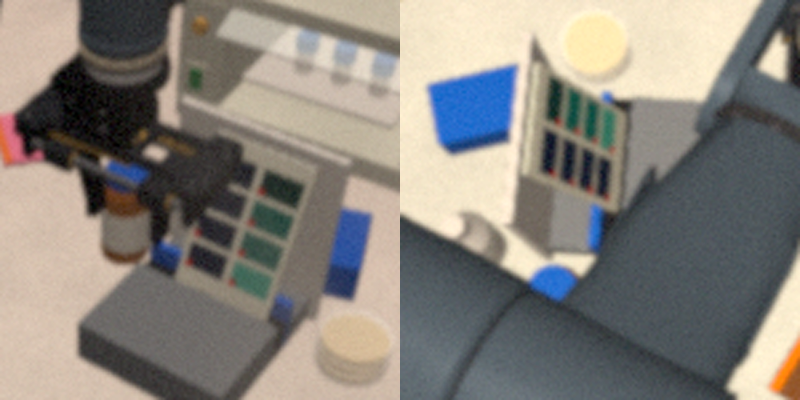

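The chart leans on the panel, squarely by eye, with the arm clear and the bystanders in place. As a last check I fit the lean from the printed-face corners.

```bash
python3 - <<'E'
from h import *
# printed-face top corners in the top crop (540,65),(522,172); stripe-free rim; scene crop right top (315,165)
q=lambda c,off:(np.array(c)+.5)*3/8-.5+off
obs=[("top",-1,q((140,65),[120,100])),("top",1,q((122,172),[120,100])),("scene",-1,q((316,168),[230,90]))]
def f(p):
    x,z,y,w=p; r=[]
    for n,s,uv in obs:
        X=o+(x+s*.065*np.sin(w))*ex+(y+s*.065*np.cos(w))*ey+z*ez; r+=list(proj(n,X)-uv)
    return np.array(r)
r=least_squares(f,[.06,.23,-.015,0]);print("top end x,z,y,yaw",r.x.round(3),f(r.x).round(1),"lean",np.degrees(np.arccos(min(1,(r.x[1]-.048)/.2))))
E
```

```text
top end x,z,y,yaw [ 0.063  0.237 -0.013  0.068] [ 0.3 -0.8 -0.1  1.1  0.4  0. ] lean 19.05424006614636
```

```bash
python3 -c "
from rig import bot
print(bot.hand_in())"
```

```text
the job is handed in; nothing more can be done
None
```

I handed the job in at about 12.5 s of the 51 s allowed; no verdict came back. In the last pictures the chart stands with its foot in the black groove and leans about 20° past vertical on the white panel, printed side out and roughly square (about 4° off), with the arm clear and the bystanders apparently unmoved.

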